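Clamp a hex jet holder squarely in the jetting vise

TASK

Get the hex-based brass jet holder ready for a jet change: stand it upright on the bed of the little vise between the open jaws, turned so that a pair of opposite hex flats is square to the jaw faces, and let go of it. Then slide the moving jaw along until the holder is snug between the two jaws, still upright and square. Leave the round-based holder and the other things on the bench where they are.

Things in the scene. Friction and masses are not known exactly. Their poses are not given: they have to be found in the camera images.
- holder_center (a point): The brass jet holder to clamp: a hexagonal base 36 mm across flats (41.6 mm across corners), 22 mm tall, carrying a round smooth barrel 20 mm in diameter and 40 mm tall; 62 mm tall in all, about 0.24 kg, standing upright on the bench. This point is on its axis, half-way up (31 mm above its underside). Its z is the holder's axis, up; the outward normals of the hex flats point along its x axis and at every 60 degrees from it about z.
- round_center (a point): The look-alike, to be left alone: same brass, same barrel and height, but with a round base 40 mm in diameter. The point is half-way up its axis.
- vise: Grey bench vise, fixed to the bench. Origin: centre of its underside; z up. Bed 70 mm (x) by 160 mm (y), its flat top 14 mm above the bench. The jaws face each other along y. The fixed steel jaw stands at the +y end: its face is at y = +45 mm, normal to y, 60 mm wide (x from -30 to +30 mm), top 32 mm above the bench, 25 mm thick. The moving jaw's face lies at y = -15 mm plus the value of joint jaw.
- jaw (a joint): Travel of the moving jaw towards the fixed jaw along the vise's +y (m): 0 = fully open, 60 mm between the faces; gap = 60 mm minus this value, up to 40 mm of travel; starts somewhere between 0 and 10 mm. The jaw block is 60 mm wide, 40 mm long, top 32 mm above the bench. It slides with about 4 N of friction and stays where it is left; nothing springs back. The holder is snug at about 24 mm.
- jaw_tab (a point): Centre of the upright dark steel tab on the rear end of the moving jaw, by which it is pushed or pinched: 10 mm thick along the vise's y, 30 mm wide along the vise's x, its top 72 mm above the bench, standing 40 mm clear above the jaw block (the block's top is 32 mm above the bench). It lies 35 mm behind the jaw's face and moves with the jaw. Axes as the vise's.
- stack: Green anodized velocity stack (trumpet), 60 mm across the mouth, 52 mm tall, standing. Bystander; origin at its underside.
- spacer: Black rubber carburetor spacer, 56 x 44 x 14 mm with a round hole, lying flat. Bystander; origin at its underside.
- plug: Chrome spark plug, 77 mm long, lying along its x. Bystander; origin under its hex, on the bench.
- gauge: Flat steel float height gauge, T-shaped, 85 mm long, 5 mm thick, lying flat. Bystander; origin at its underside.
- screwdriver: Screwdriver lying on the bench. Bystander.
Things that resemble listed ones, but are neither listed nor needed, are in the scene too. What is shaped like the part that bears holder_center but pink is not meant.

How it is judged:
On the way:
1. the hex-based holder stands let go on the vise bed between the still open jaws, upright, a pair of flats square to the jaw faces within 7 degrees (x of holder_center in the frame of vise between -0.02 and 0.02 m and z of holder_center in the frame of vise between 0.042 and 0.0475 m and angle between holder_center's own z axis and vertical below 0.06 rad and (angle between the x axis of holder_center and the y axis of vise, either way round below 0.122 rad or angle between the x axis of holder_center and the y axis of vise, either way round between 0.9252 and 1.1692 rad) and y of holder_center in the frame of vise between 0 and 0.0305 m and value of joint jaw below 0.018 m and contact force between the fingers and holder below 0.1 N), for 0.2 s.
At the end, for the whole second after the job is handed in: The hex-based holder stands upright (within 3 degrees) on the vise bed, its axis within 20 mm of the middle of the jaws' width, a pair of flats square to the jaw faces within 5 degrees; the jaws are closed to within 1.5 mm of the holder's 36 mm across flats; it is at rest (x of holder_center in the frame of vise between -0.02 and 0.02 m and z of holder_center in the frame of vise between 0.042 and 0.0475 m and angle between holder_center's own z axis and vertical below 0.06 rad and y of holder_center in the frame of vise between 0.022 and 0.03 m and (angle between the x axis of holder_center and the y axis of vise, either way round below 0.085 rad or angle between the x axis of holder_center and the y axis of vise, either way round between 0.9622 and 1.1322 rad) and value of joint jaw between 0.0225 and 0.0265 m and linear speed of holder below 0.02 m/s); the robot touches nothing.
It fails at once if a bystander is moved more than 20 mm (distance of any of stack, spacer, plug, gauge, screwdriver, round_center from where it was at the start of the episode above 0.02 m).
It also fails if it takes over 56 s, if anything falls off the work surface, if the arm or the gripper's body presses on something with over 40 N, if the wrist force passes 120 N, or if a joint passes its speed limit or range.

ROBOT

A 6-joint arm with a two-finger parallel gripper is mounted at the origin on the work surface. World frame = base frame: x ahead of the robot, y to its left, z up, the work surface at z = 0. Lengths are in m, angles in rad, forces in N, time in s.
With the tool pointing down it reaches from about 0.3 to 0.875 m from the base axis. Payload 6.4 kg.
Tool frame: the origin (TCP) lies midway between the tips of the shut fingers; the grasp point (between the pads) lies 19 mm behind it; z points along the fingers, y is the line along which they close (so a half turn about z gives the same grasp; the last joint's range is limited). The gripper opens to 85 mm and grips with 20 to 120 N. Pads are 22 mm wide; open, the fingers measure 114 mm over their backs; the gripper's body (76 mm by 85 mm) begins 54 mm behind the grasp point. The pads swing forward as they close: fully open they stand 13 mm farther back than shut.
Start: joints at [0.959, 0.181, 1.607, -0, 1.354, -0.206], TCP at [0.227, 0.528, 0.231] pointing down, gripper open.
Joint ranges: [-2.99, 2.99], [-0.89, 2.07], [0.3, 2.58], [-1.14, 4.28], [0, 2.63], [-3.12, 3.12]. Speed limits (rad/s): [2.57, 2.57, 3.01, 3.14, 3.14, 3.14].

INTERFACE

Orientations are given as a unit quaternion [w, x, y, z].
In Python, from bench import status, camera, ctrl gives the robot as it stands. The module is installed in compiled form; this text tells all that it offers.
- The arm moves only by the shell command python3 -m handwheel 'ROWS'. ROWS is JSON, a list that holds one entry, the list of rows, each a list of 7 numbers: the opening, from -1 (shut) to 1 (fully open), then the shift along the tool's x, y, z in cm, then the turn, a rotation vector about the tool's x, y, z in degrees. A call has 1 to 10 rows; each row is the pose to reach, as a shift and turn from the pose commanded when the call began, along the tool's axes at that moment; what a row does not reach only later rows make up. A row lasts 1/8 s, in which the tool goes at most 62.5 mm and 10.7 degrees, less where a joint would pass 70% of its speed; a pose out of reach is approached as far as the arm can. A call with a gripper value outside its range is refused whole. The fingers move at their own pace and stop on an object; the grip force is fixed at half the most. Time passes only in rows, so rows that repeat a pose let the fingers close. It gives the time, the measured TCP pose, the force, the opening and the grip force at its end, in the units of the state.
- status.get_obs(): the state, without advancing time (a new reading comes with each control period).
- camera(name): name is "scene" or "top" or "wrist"; returns a dict with "frame" (400x640x3 uint8, blue, green, red), "depth" (400x640 float32, m along the optical axis (not along the pixel's ray), 0 where there is no reading), "fx", "fy", "cx", "cy" (pixels), "extrinsics" (4x4, takes a point from camera to world coordinates); the wrist camera has in their place "hand_eye" (4x4, takes a point from camera to tool coordinates, whose origin is the TCP and whose axes are the flange's). Camera axes: x right, y down, z forward; pixel columns grow to the right and rows downward; lengths in m; the calibration is good to about 2 mm. The wrist camera is an equidistant fisheye: a pixel r from the principal point sees the ray r / f radians off the axis. A picture is of the moment at which its call begins: read the wrist's pose just before it.
- ctrl.hand_in(): hands the job in; it is judged then, once.
The state is a dict: "time_s": time; "q": joint angles; "dq": joint speeds; "joint_efforts": joint torques, N m; "eef_pos": TCP position; "eef_rot": TCP orientation; "wrist_force": force on the tool from outside, world axes, zero at the start; "torque": the same for the moment, N m; "opening": opening from 0.0 (shut) to 1.0 (fully open); "grasp_force": force on a finger pad.
Only numpy, scipy, OpenCV 4.12 (cv2) and the standard library are available. Lean on these libraries where they do the work, as an engineer would, in place of code of your own. Each camera call takes 0.05 s, during which the arm holds its last target. There are 200 camera calls.

## Working session

There is one attempt and no reset: what is moved stays moved. The work goes in short steps, Python scripts to look and compute and a shell command to move; the robot and the scene stay as the last step left them, time stands still between calls to the robot, and variables do not carry over. Pictures are saved under pics/ and viewed, at most 10 in all, crops included, and the job is handed in when it is done.

```bash
mkdir -p pics; cat > h.py <<'E'
import numpy as np, cv2
from bench import status, camera, ctrl
from scipy.spatial.transform import Rotation as R
def save(n):
    c=camera(n); np.savez(f'pics/{n}.npz',**c); return c
def load(n): return dict(np.load(f'pics/{n}.npz'))
def cloud(c):
    d=c['depth']; v,u=np.mgrid[:400,:640]
    P=np.stack([(u-c['cx'])/c['fx']*d,(v-c['cy'])/c['fy']*d,d],-1)
    E=c['extrinsics']; return P@E[:3,:3].T+E[:3,3]
def st():
    s=status.get_obs(); return s
E
python3 - <<'E'
from h import *
for n in('top','scene'):
    c=save(n); cv2.imwrite(f'pics/{n}.png',c['frame']); print(n,c['fx'],c['extrinsics'].round(3).tolist())
s=st();print(s['time_s'],s['eef_pos'],s['eef_rot'])
E
```

```text
top 446.61942095675164 [[0.022, -0.996, 0.086, 0.454], [-1.0, -0.023, -0.005, -0.089], [0.007, -0.086, -0.996, 1.016], [0.0, 0.0, 0.0, 1.0]]
scene 455.2947852299252 [[-0.736, 0.593, -0.327, 0.966], [0.677, 0.647, -0.351, 0.328], [0.004, -0.479, -0.878, 1.125], [0.0, 0.0, 0.0, 1.0]]
0.1 [0.22667808 0.52789595 0.23047076] [-3.11410343e-04  2.01517084e-01  9.79484675e-01 -7.34301562e-04]
```

View pics/top.png

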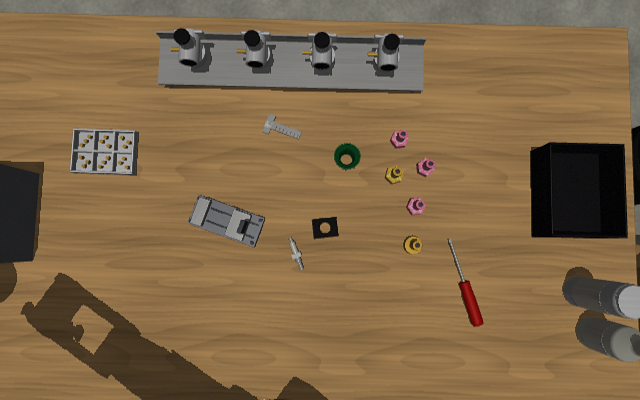

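View pics/scene.png

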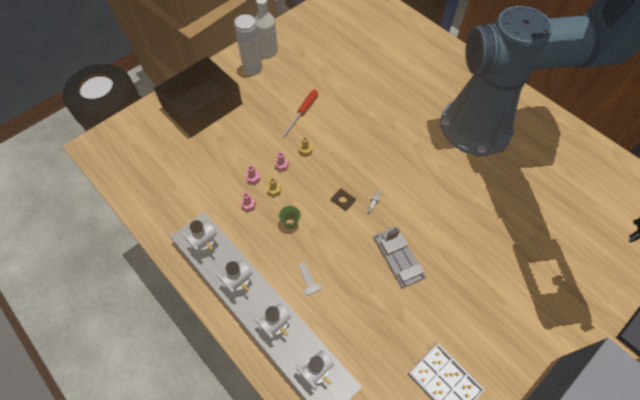

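Brass candidates in the top view are (395,175), apparently hex, and (413,245), apparently round. The pink ones at (400,139), (426,167) and (416,206) are decoys. The vise is at (227,220), with its moving jaw and tab at about (240,224). I'll check this in a close crop.

```bash
python3 - <<'E'
from h import *
c=load('top');P=cloud(c)
f=c['frame']
a=cv2.resize(f[120:260,375:445],None,fx=4,fy=4,interpolation=cv2.INTER_CUBIC)
b=cv2.resize(f[185:255,180:275],None,fx=5,fy=5,interpolation=cv2.INTER_CUBIC)
o=np.zeros((560,280+475,3),np.uint8);o[:,:280]=a;o[:350,280:]=b
cv2.imwrite('pics/crop.png',o)
hsv=cv2.cvtColor(f,cv2.COLOR_BGR2HSV)
for n,(u,v) in dict(hex=(395,175),rnd=(413,245)).items():
    Q=P[v-18:v+18,u-18:u+18].reshape(-1,3); 
    t=Q[(Q[:,2]>.05)]; b=Q[(Q[:,2]>.015)&(Q[:,2]<.03)]
    print(n,len(t),t.mean(0).round(4),t[:,2].max(),len(b),b.mean(0).round(4), b.min(0).round(4),b.max(0).round(4))
Q=P[185:260,180:275].reshape(-1,3)
for lo,hi in((.008,.02),(.026,.04),(.06,.09)):
    t=Q[(Q[:,2]>lo)&(Q[:,2]<hi)]; r=cv2.minAreaRect((t[:,:2]*1000).astype(np.float32)); print(lo,len(t),t.mean(0).round(4),r,cv2.boxPoints(r).round(1).tolist())
E
```

```text
hex 79 [ 0.6009 -0.2307  0.1314] 1.016442875796724 133 [ 0.6098 -0.2399  0.0199] [ 0.5935 -0.2609  0.0155] [ 0.6321 -0.2241  0.0274]
rnd 77 [ 0.4546 -0.2755  0.1094] 1.016442875796724 161 [ 0.4544 -0.2828  0.0195] [ 0.435  -0.3046  0.0152] [ 0.473  -0.2662  0.0296]
0.008 1325 [0.4993 0.1292 0.0119] ((500.5418395996094, 134.049072265625), (160.28622436523438, 69.8140869140625), 71.53321838378906) [[442.0, 69.0999984741211], [508.29998779296875, 47.0], [559.0, 199.0], [492.79998779296875, 221.10000610351562]]
0.026 691 [0.5031 0.1423 0.0297] ((503.37420654296875, 142.25613403320312), (122.26394653320312, 59.84043502807617), 71.34723663330078) [[455.5, 93.9000015258789], [512.2000122070312, 74.80000305175781], [551.2999877929688, 190.60000610351562], [494.6000061035156, 209.6999969482422]]
0.06 74 [0.486  0.089  0.0688] ((485.9707336425781, 89.70413970947266), (10.878331184387207, 29.264707565307617), 72.84281921386719) [[470.3999938964844, 88.80000305175781], [498.29998779296875, 80.19999694824219], [501.6000061035156, 90.5999984741211], [473.6000061035156, 99.19999694824219]]
```

View pics/crop.png

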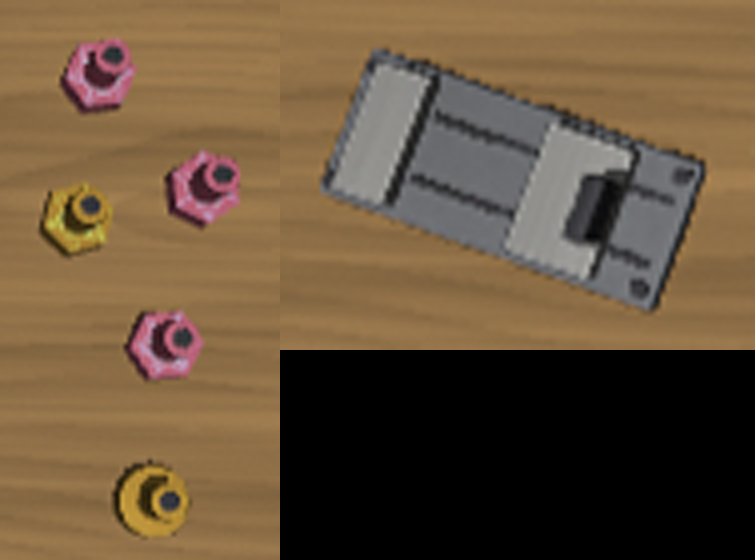

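Crop: the brass part at (395,175) has clear hex corners, so it is the target. The one at (413,245) is round. The vise's fixed jaw is at the upper left and the dark tab on the moving jaw at about (241,226). Next I'll go above the hex holder for a wrist view.

```bash
cat >> h.py <<'E'
def go(p,ya,s=None):
    """print shift(cm), turn(deg) in tool axes to have TCP at p, pointing down, tool y at world angle ya deg (mod 180)"""
    s=s or st(); q=s['eef_rot']; A=R.from_quat([q[1],q[2],q[3],q[0]])
    d=A.inv().apply(np.array(p)-s['eef_pos'])*100
    best=None
    for k in(0,180):
        a=np.radians(ya+k); y=np.array([np.cos(a),np.sin(a),0]); z=np.array([0,0,-1.]); x=np.cross(y,z)
        r=(A.inv()*R.from_matrix(np.c_[x,y,z])).as_rotvec(degrees=True)
        print('shift',d.round(2),'turn',r.round(2))
    yy=A.as_matrix()[:,1]; print('t',s['time_s'],'pos',s['eef_pos'].round(4),'yang',np.degrees(np.arctan2(yy[1],yy[0])).round(2),'q6',s['q'][5].round(3),'tilt',A.as_matrix()[2,2].round(5))
E
python3 - <<'E'
from h import *
c=load('top');P=cloud(c)
for n,(u,v) in dict(hex=(395,175),rnd=(413,245),p1=(400,139),p2=(426,167),p3=(416,206)).items():
    Q=P[v-18:v+18,u-18:u+18].reshape(-1,3); m=np.isfinite(Q[:,2])&(Q[:,2]<.2)
    t=Q[m&(Q[:,2]>.058)&(np.abs(Q[:,2]-.062)<.01)]; print(n,len(t),((t.min(0)+t.max(0))/2).round(4),t.mean(0).round(4))
go([.60,-.235,.23],-18.6)
E
```

```text
hex 53 [ 0.6137 -0.2428  0.0607] [ 0.6128 -0.2428  0.0601]
rnd 58 [ 0.4551 -0.2865  0.0613] [ 0.455  -0.286   0.0607]
p1 49 [ 0.6956 -0.2548  0.0612] [ 0.6957 -0.2542  0.0606]
p2 53 [ 0.6322 -0.3142  0.0603] [ 0.6316 -0.3145  0.0596]
p3 47 [ 0.5421 -0.2928  0.0606] [ 0.542  -0.2935  0.06  ]
shift [-64.42 -55.36   0.11] turn [-9.000e-02  5.000e-02  8.535e+01]
shift [-64.42 -55.36   0.11] turn [-5.000e-02 -9.000e-02 -9.465e+01]
t 0.1 pos [0.2267 0.5279 0.2305] yang 66.75 q6 -0.206 tilt -1.0
```

```bash
python3 -m handwheel '[[[1,-66,-55.5,0,0,0,85],[1,-66,-55.5,0,0,0,85],[1,-66,-55.5,0,0,0,85],[1,-66,-55.5,0,0,0,85],[1,-66,-55.5,0,0,0,85],[1,-66,-55.5,0,0,0,85],[1,-66,-55.5,0,0,0,85],[1,-66,-55.5,0,0,0,85],[1,-66,-55.5,0,0,0,85],[1,-66,-55.5,0,0,0,85]]]'; python3 -c "
from h import *
go([.6137,-.2428,.2],-18.6)"
```

```text
time_s: 1.35
eef_pos: [0.5081, -0.0321, 0.2311]
eef_rot: [-0.0, 0.81, 0.586, 0.0]
wrist_force: [1.0, 0.5, 0.1]
opening: 1.001
grasp_force: 0.0
shift [-16.7   16.63   3.11] turn [-0.01 -0.01  0.33]
shift [-16.7   16.63   3.11] turn [ 2.0000e-02 -1.0000e-02 -1.7967e+02]
t 1.35 pos [ 0.5081 -0.0321  0.2311] yang -18.27 q6 0.022 tilt -1.0
```

```bash
python3 -m handwheel '[[[1,-16.7,16.6,3,0,0,0.3],[1,-16.7,16.6,3,0,0,0.3],[1,-16.7,16.6,3,0,0,0.3],[1,-16.7,16.6,3,0,0,0.3],[1,-16.7,16.6,3,0,0,0.3],[1,-16.7,16.6,3,0,0,0.3]]]'; python3 - <<'E'
from h import *
go([.6137,-.2428,.2],-18.6)
s=st();c=save('wrist');cv2.imwrite('pics/w1.png',c['frame'])
print(c['fx'],c['cx'],c['cy'],c['hand_eye'].round(3).tolist())
E
```

```text
time_s: 2.1
eef_pos: [0.6125, -0.2401, 0.2005]
eef_rot: [-0.001, 0.812, 0.584, -0.0]
wrist_force: [0.5, 0.1, 0.0]
opening: 1.006
grasp_force: 0.0
shift [-0.22  0.2   0.05] turn [-0.1  -0.04  0.03]
shift [-0.22  0.2   0.05] turn [ 7.0000e-02 -1.6000e-01 -1.7997e+02]
t 2.1 pos [ 0.6125 -0.2401  0.2005] yang -18.57 q6 -0.23 tilt -1.0
309.70691628693146 323.76712334908314 199.7777174086564 [[0.0, -0.966, -0.26, 0.065], [1.0, 0.0, 0.0, -0.001], [-0.0, -0.26, 0.966, -0.143], [0.0, 0.0, 0.0, 1.0]]
```

View pics/w1.png

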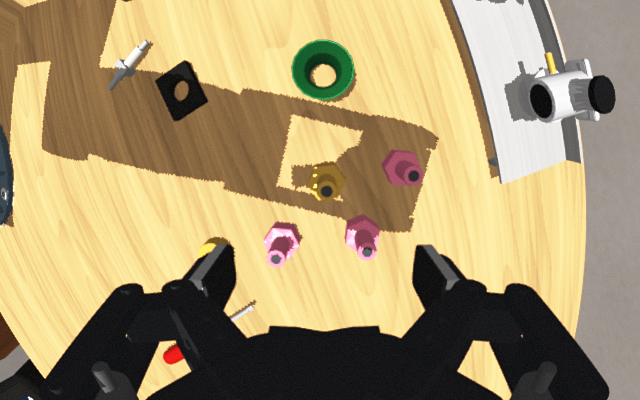

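Wrist view: the hex holder is at (326,183), with pink decoys at (403,168), (362,238) and (281,243). I'll fit the hex yaw from the depth cloud.

```bash
cat >> h.py <<'E'
def wcloud(c,s):
    d=c['depth']; v,u=np.mgrid[:400,:640]; x=(u-c['cx'])/c['fx'];y=(v-c['cy'])/c['fy'];th=np.hypot(x,y)+1e-9
    t=np.tan(np.minimum(th,1.3))/th
    P=np.stack([x*t*d,y*t*d,d],-1); H=c['hand_eye']; P=P@H[:3,:3].T+H[:3,3]
    q=s['eef_rot']; return R.from_quat([q[1],q[2],q[3],q[0]]).apply(P.reshape(-1,3)).reshape(P.shape)+s['eef_pos']
def hexfit(P,c0,z0=0.0,rad=.04):
    from scipy.optimize import minimize
    Q=P.reshape(-1,3); Q=Q[np.isfinite(Q).all(1)&(np.linalg.norm(Q[:,:2]-c0[:2],axis=1)<rad)]
    t=Q[np.abs(Q[:,2]-z0-.062)<.006]; bar=t[:,:2].mean(0) if len(t) else None
    A=Q[np.abs(Q[:,2]-z0-.022)<.004][:,:2]; B=Q[Q[:,2]<z0+.016][:,:2]
    def hn(X,p):
        k=np.radians(p[2]+60*np.arange(6)); return ((X-p[:2])@np.array([np.cos(k),np.sin(k)])).max(1)
    S=lambda e:1/(1+np.exp(-e/.0006))
    f=lambda p:S(hn(A,p)-.018).sum()+S(.018-hn(B,p)).sum()
    r=min((minimize(f,[*(c0[:2]+np.array(o)),a],method='Nelder-Mead',options=dict(initial_simplex=[[*(c0[:2]+np.array(o)),a],[c0[0]+o[0]+.003,c0[1]+o[1],a],[c0[0]+o[0],c0[1]+o[1]+.003,a],[*(c0[:2]+np.array(o)),a+8]],maxiter=500)) for a in range(0,60,10) for o in((0,0),(.003,0),(0,.003))),key=lambda r:r.fun)
    print('hex',r.x.round(4),'mod60',round(r.x[2]%60,2),'cost',round(r.fun,2),len(A),len(B),'barrel',bar,len(t)); return r.x
E
python3 - <<'E'
from h import *
s=st(); c=load('wrist'); P=wcloud(c,s)
hexfit(P,np.array([.6137,-.2428])); hexfit(cloud(load('top')),np.array([.6137,-.2428])); hexfit(cloud(load('scene')),np.array([.6137,-.2428]))
E
```

```text
hex [ 0.6132 -0.2423 78.0034] mod60 18.0 cost 95.52 550 2805 barrel [ 0.61375271 -0.24089568] 356
hex [ 0.6146 -0.2438 17.5034] mod60 17.5 cost 25.05 107 712 barrel [ 0.61319672 -0.24251012] 62
hex [ 0.6124 -0.2437 18.3923] mod60 18.39 cost 21.48 75 379 barrel [ 0.61538969 -0.24063821] 42
```

```bash
python3 -c "
from h import *
go([.6135,-.2422,.026],-12)"
```

```text
shift [-0.23  0.19 17.5 ] turn [-0.06 -0.03 -6.52]
shift [-0.23  0.19 17.5 ] turn [-5.0000e-02  9.0000e-02  1.7348e+02]
t 2.15 pos [ 0.6126 -0.2396  0.201 ] yang -18.52 q6 -0.23 tilt -1.0
```

```bash
python3 -m handwheel '[[[0.2,-0.23,0.19,6,0,0,-6.5],[0.2,-0.23,0.19,10,0,0,-6.5],[0.2,-0.23,0.19,10,0,0,-6.5],[0.2,-0.23,0.19,10,0,0,-6.5]]]'; python3 -c "
from h import *
go([.6135,-.2422,.026],-12)"
```

```text
time_s: 2.65
eef_pos: [0.6153, -0.2433, 0.1037]
eef_rot: [0.001, 0.777, 0.629, 0.0]
wrist_force: [-0.0, -0.5, 0.0]
opening: 0.599
grasp_force: 0.0
shift [ 0.08 -0.22  7.77] turn [0.16 0.06 0.01]
shift [ 0.08 -0.22  7.77] turn [-9.0000e-02  2.5000e-01 -1.7999e+02]
t 2.65 pos [ 0.6153 -0.2433  0.1037] yang -11.99 q6 -0.346 tilt -1.0
```

```bash
python3 -m handwheel '[[[0.2,0,-0.1,4,0,0,0],[0.2,0,-0.1,7.7,0,0,0],[0.2,0,-0.1,7.7,0,0,0],[0.2,0,-0.1,7.7,0,0,0]]]'; python3 -c "
from h import *
go([.6135,-.2422,.026],-12)"
```

```text
time_s: 3.15
eef_pos: [0.615, -0.2442, 0.0275]
eef_rot: [0.002, 0.777, 0.629, 0.001]
wrist_force: [-0.1, 0.5, 1.3]
opening: 0.604
grasp_force: 0.0
shift [ 0.16 -0.19  0.15] turn [ 0.24  0.09 -0.04]
shift [ 0.16 -0.19  0.15] turn [ 1.4000e-01 -3.8000e-01  1.7996e+02]
t 3.15 pos [ 0.615  -0.2442  0.0275] yang -12.04 q6 -0.347 tilt -0.99999
```

```bash
python3 -m handwheel '[[[-1,0,0,0,0,0,0],[-1,0,0,0,0,0,0],[-1,0,0,0,0,0,0],[-1,0,0,0,0,0,0],[-1,0,0,0,0,0,0],[-1,0,0,0,0,0,0],[-1,0,0,0,0,0,0],[-1,0,0,0,0,0,0]]]'
```

```text
time_s: 4.15
eef_pos: [0.6143, -0.244, 0.0265]
eef_rot: [0.001, 0.777, 0.629, 0.0]
wrist_force: [-0.7, -0.3, 6.7]
opening: 0.218
grasp_force: 58.3
```

```bash
python3 -m handwheel '[[[-1,0,0,-5,0,0,0],[-1,0,0,-10,0,0,0],[-1,0,0,-10,0,0,0],[-1,0,0,-10,0,0,0]]]'; python3 -c "
from h import *
go([.5056,.1492,.125],-18.6)"
```

```text
time_s: 4.65
eef_pos: [0.6124, -0.2429, 0.1235]
eef_rot: [-0.001, 0.777, 0.629, -0.0]
wrist_force: [-0.3, -0.2, -3.7]
opening: 0.219
grasp_force: 59.6
shift [ 36.11 -18.64  -0.11] turn [-0.07 -0.02  6.55]
shift [ 36.11 -18.64  -0.11] turn [ 3.0000e-02 -1.1000e-01 -1.7345e+02]
t 4.65 pos [ 0.6124 -0.2429  0.1235] yang -12.05 q6 -0.347 tilt -1.0
```

```bash
python3 -m handwheel '[[[-1,4,-2,0,0,0,1],[-1,9,-4.5,0,0,0,2],[-1,14,-7,0,0,0,3],[-1,19,-10,0,0,0,4],[-1,24,-12.5,0,0,0,5],[-1,29,-15,0,0,0,6],[-1,33,-17,0,0,0,6.5],[-1,36.1,-18.6,0,0,0,6.5],[-1,36.1,-18.6,0,0,0,6.5],[-1,36.1,-18.6,0,0,0,6.5]]]'; python3 - <<'E'
from h import *
go([.5056,.1492,.125],-18.6)
s=st();c=save('wrist');P=wcloud(c,s);cv2.imwrite('pics/w2.png',c['frame'])
Q=P.reshape(-1,3);Q=Q[np.isfinite(Q).all(1)&(np.linalg.norm(Q[:,:2]-[.5,.134],axis=1)<.13)]
for lo,hi in((.008,.02),(.026,.04),(.063,.09)):
    t=Q[(Q[:,2]>lo)&(Q[:,2]<hi)]; r=cv2.minAreaRect((t[:,:2]*1000).astype(np.float32)); print(lo,len(t),r,cv2.boxPoints(r).round(1).tolist())
hexfit(P,s['eef_pos'][:2],s['eef_pos'][2]-.0265)
E
```

```text
time_s: 5.9
eef_pos: [0.5056, 0.1483, 0.1228]
eef_rot: [-0.001, 0.812, 0.584, -0.001]
wrist_force: [0.1, 0.1, -3.3]
opening: 0.22
grasp_force: 59.5
shift [ 0.09 -0.03 -0.22] turn [-0.14  0.08  0.08]
shift [ 0.09 -0.03 -0.22] turn [-1.3000e-01 -2.2000e-01 -1.7992e+02]
t 5.9 pos [0.5056 0.1483 0.1228] yang -18.52 q6 0.384 tilt -1.0
0.008 5111 ((508.83795166015625, 160.62547302246094), (105.89757537841797, 70.70233154296875), 71.44648742675781) [[458.5, 121.69999694824219], [525.5, 99.19999694824219], [559.2000122070312, 199.60000610351562], [492.20001220703125, 222.10000610351562]]
0.026 2661 ((509.09649658203125, 162.8291015625), (82.29058074951172, 60.0373649597168), 71.58140563964844) [[467.6000061035156, 133.3000030517578], [524.5999755859375, 114.30000305175781], [550.5999755859375, 192.39999389648438], [493.6000061035156, 211.39999389648438]]
0.063 44 ((484.47772216796875, 88.72572326660156), (5.376107692718506, 28.981447219848633), 69.42852020263672) [[470.0, 91.30000305175781], [497.1000061035156, 81.0999984741211], [499.0, 86.19999694824219], [471.8999938964844, 96.30000305175781]]
hex [ 0.5046  0.149  71.4461] mod60 11.45 cost 1401.68 1391 4907 barrel [0.50617881 0.15227761] 2882
```

View pics/w2.png

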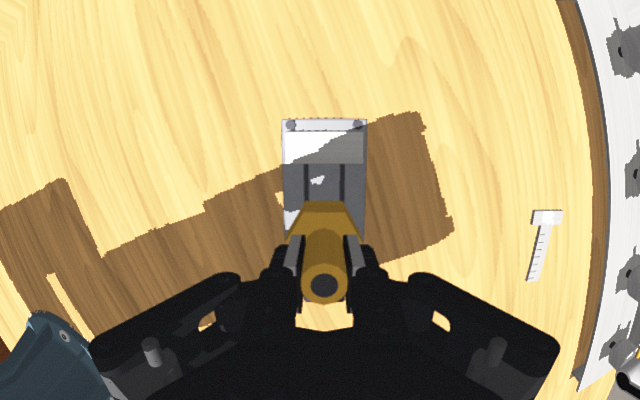

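Wrist view: the holder hangs upright, with its front flat edge at (305–345, 203) parallel to the fixed jaw face at row 163. The fit gives a flat normal of 71.45° against 71.5° for the vise, so I'll lower it.

```bash
python3 -m handwheel '[[[-1,0.1,0,3,0,0,0],[-1,0.1,0,6,0,0,0],[-1,0.1,0,7.5,0,0,0],[-1,0.1,0,8,0,0,0],[-1,0.1,0,8,0,0,0]]]'; python3 -c "
from h import *
go([.5056,.1492,.0405],-18.5)"
```

```text
time_s: 6.58
eef_pos: [0.5074, 0.1493, 0.0446]
eef_rot: [0.0, 0.812, 0.584, 0.0]
wrist_force: [0.5, 0.3, -3.2]
opening: 0.215
grasp_force: 59.6
shift [-0.07 -0.17  0.41] turn [ 0.02 -0.01 -0.08]
shift [-0.07 -0.17  0.41] turn [-1.0000e-02 -4.0000e-02  1.7992e+02]
t 6.575 pos [0.5074 0.1493 0.0446] yang -18.58 q6 0.386 tilt -1.0
```

```bash
python3 -m handwheel '[[[-1,0,0,0.2,0,0,0],[-1,0,0,0.3,0,0,0],[-1,0,0,0.3,0,0,0]]]'; python3 -m handwheel '[[[-1,0,0,0.1,0,0,0],[-1,0,0,0.1,0,0,0]]]'
```

```text
time_s: 6.95
eef_pos: [0.5071, 0.1496, 0.0416]
eef_rot: [0.0, 0.812, 0.584, 0.0]
wrist_force: [0.7, -0.9, -2.6]
opening: 0.22
grasp_force: 59.6
time_s: 7.2
eef_pos: [0.5071, 0.1497, 0.0406]
eef_rot: [0.0, 0.812, 0.584, 0.0]
wrist_force: [-1.6, 0.5, -0.7]
opening: 0.213
grasp_force: 60.1
```

```bash
python3 -m handwheel '[[[-1,0,0,0.05,0,0,0],[-1,0,0,0.05,0,0,0]]]'; python3 -m handwheel '[[[0,0,0,0,0,0,0],[0.2,0,0,0,0,0,0],[0.2,0,0,0,0,0,0],[0.2,0,0,0,0,0,0],[0.2,0,0,0,0,0,0],[0.2,0,0,-6,0,0,0],[0.2,0,0,-12,0,0,0],[0.2,0,0,-14,0,0,0],[0.2,0,0,-14,0,0,0],[0.2,0,0,-14,0,0,0]]]'; python3 - <<'E'
from h import *
s=st();c=save('wrist');P=wcloud(c,s);cv2.imwrite('pics/w3.png',c['frame'])
hexfit(P,np.array([.506,.149]),.014)
for p in([.486,.0895,.13],):go(p,-18.5)
Q=P.reshape(-1,3);Q=Q[np.isfinite(Q).all(1)&(np.linalg.norm(Q[:,:2]-[.486,.0895],axis=1)<.04)]
t=Q[(Q[:,2]>.06)&(Q[:,2]<.08)]; print(len(t),t.mean(0),t[:,2].max(),cv2.minAreaRect((t[:,:2]*1000).astype(np.float32)))
E
```

```text
time_s: 7.45
eef_pos: [0.5072, 0.1497, 0.0405]
eef_rot: [0.0, 0.812, 0.584, 0.0]
wrist_force: [-3.2, 1.4, 5.9]
opening: 0.218
grasp_force: 60.3
time_s: 8.7
eef_pos: [0.5059, 0.1495, 0.1783]
eef_rot: [-0.001, 0.812, 0.584, -0.001]
wrist_force: [-0.8, -0.6, -1.0]
opening: 0.603
grasp_force: 0.0
hex [ 0.5064  0.1507 10.6521] mod60 10.65 cost 636.95 1196 2596 barrel [0.50692284 0.15223262] 474
shift [-6.31  0.05  4.8 ] turn [-0.17  0.07 -0.05]
shift [-6.31  0.05  4.8 ] turn [1.1000e-01 2.7000e-01 1.7995e+02]
t 8.75 pos [0.5057 0.1495 0.1779] yang -18.55 q6 0.386 tilt -0.99999
463 [0.48600372 0.09317248 0.06958595] 0.07379554478792835 ((485.4400329589844, 92.12661743164062), (9.899130821228027, 30.059711456298828), 71.3885498046875)
```

View pics/w3.png

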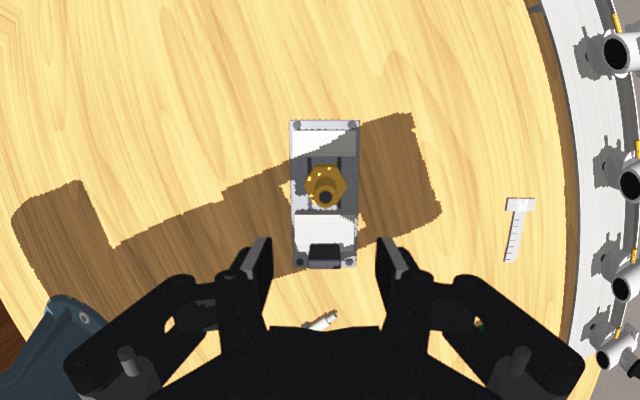

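The holder is free-standing at (325,187), square between the open jaws. The tab is at (325,252). Next I'll shut the fingers, go down behind the tab, and push along tool +x (vise +y).

```bash
python3 -m handwheel '[[[-1,-5,0,0,0,0,0],[-1,-9.2,0,0,0,0,0],[-1,-9.2,0,0,0,0,0],[-1,-9.2,0,5,0,0,0],[-1,-9.2,0,8,0,0,0],[-1,-9.2,0,8,0,0,0],[-1,-9.2,0,8,0,0,0]]]'; python3 -c "
from h import *
go([.4763,.062,.045],-18.5)"
```

```text
time_s: 9.62
eef_pos: [0.4782, 0.0628, 0.1003]
eef_rot: [0.0, 0.812, 0.584, 0.0]
wrist_force: [0.5, -0.2, 0.8]
opening: -0.002
grasp_force: 0.0
shift [-0.14 -0.16  5.53] turn [ 0.02 -0.01 -0.02]
shift [-0.14 -0.16  5.53] turn [-2.0000e-02 -3.0000e-02  1.7998e+02]
t 9.625 pos [0.4782 0.0628 0.1003] yang -18.52 q6 0.207 tilt -1.0
```

```bash
python3 -m handwheel '[[[-1,-0.15,-0.15,3,0,0,0],[-1,-0.15,-0.15,5.5,0,0,0],[-1,-0.15,-0.15,5.5,0,0,0]]]'; python3 -m handwheel '[[[-1,0.4,0,0,0,0,0],[-1,0.8,0,0,0,0,0],[-1,1.1,0,0,0,0,0],[-1,1.4,0,0,0,0,0],[-1,1.7,0,0,0,0,0],[-1,2,0,0,0,0,0],[-1,2.2,0,0,0,0,0],[-1,2.4,0,0,0,0,0],[-1,2.6,0,0,0,0,0],[-1,2.6,0,0,0,0,0]]]'; python3 - <<'E'
from h import *
go([.4763,.062,.045],-18.5)
s=st();c=save('top');P=cloud(c)
Q=P[185:260,180:275].reshape(-1,3);C=np.array([.5005,.134]);Y=np.array([.3173,.9483])
t=Q[(Q[:,2]>.027)&(Q[:,2]<.0335)];y=(t[:,:2]-C)@Y;print(np.histogram(y*1000,bins=np.arange(-60,75,5)))
print((s['eef_pos'][:2]-C)@Y)
E
```

```text
time_s: 10.0
eef_pos: [0.4754, 0.0617, 0.0447]
eef_rot: [-0.001, 0.812, 0.584, -0.001]
wrist_force: [0.7, 0.4, -0.1]
opening: -0.004
grasp_force: 0.0
time_s: 11.25
eef_pos: [0.4842, 0.0863, 0.0448]
eef_rot: [-0.0, 0.812, 0.584, 0.0]
wrist_force: [0.2, -2.4, 1.5]
opening: 0.0
grasp_force: 1.3
shift [-2.55  0.03 -0.02] turn [ 0.01 -0.02 -0.05]
shift [-2.55  0.03 -0.02] turn [-3.0000e-02 -2.0000e-02  1.7995e+02]
t 11.25 pos [0.4842 0.0863 0.0448] yang -18.55 q6 0.258 tilt -1.0
(array([0, 0, 0, 0, 0, 0, 0, 0, 0, 0, 0, 0, 0, 0, 0, 0, 0, 0, 0, 0, 0, 0,
       0, 0, 0, 0]), array([-60, -55, -50, -45, -40, -35, -30, -25, -20, -15, -10,  -5,   0,
         5,  10,  15,  20,  25,  30,  35,  40,  45,  50,  55,  60,  65,
        70]))
-0.05043775611492861
```

```bash
python3 -m handwheel '[[[-1,0.1,0,0,0,0,0],[-1,0.2,0,0,0,0,0],[-1,0.3,0,0,0,0,0],[-1,0.4,0,0,0,0,0],[-1,0.4,0,0,0,0,0]]]';python3 -m handwheel '[[[-1,0.1,0,0,0,0,0],[-1,0.2,0,0,0,0,0],[-1,0.2,0,0,0,0,0]]]'; python3 -c "
from h import *
s=save('scene');cv2.imwrite('pics/s2.png',cv2.resize(s['frame'][200:320,320:480],None,fx=5,fy=5,interpolation=cv2.INTER_CUBIC))
go([.4763,.062,.045],-18.5)"
```

```text
time_s: 11.92
eef_pos: [0.4853, 0.0895, 0.0448]
eef_rot: [0.0, 0.812, 0.584, -0.0]
wrist_force: [-1.2, -5.9, 2.3]
opening: 0.0
grasp_force: 2.7
time_s: 12.3
eef_pos: [0.4858, 0.0914, 0.0448]
eef_rot: [0.0, 0.812, 0.584, -0.0]
wrist_force: [-1.4, -6.1, 2.6]
opening: -0.002
grasp_force: 2.7
shift [-3.09  0.03 -0.02] turn [-0.    0.04 -0.05]
shift [-3.09  0.03 -0.02] turn [6.0000e-02 0.0000e+00 1.7995e+02]
t 12.35 pos [0.4859 0.0914 0.0448] yang -18.55 q6 0.27 tilt -1.0
```

View pics/s2.png

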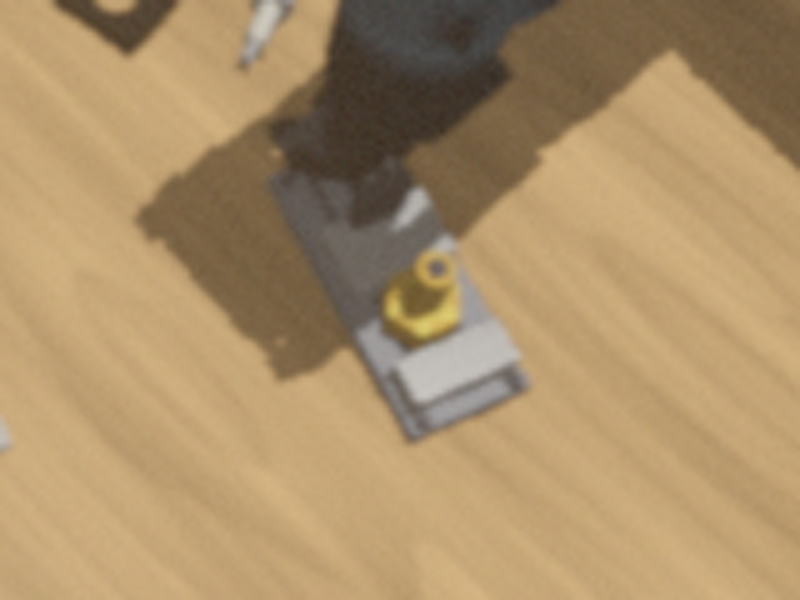

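The scene crop shows the holder upright against the moving jaw, with a visible gap to the fixed jaw at (430,345), so I'll keep pushing.

```bash
python3 -m handwheel '[[[-1,0.1,0,0,0,0,0],[-1,0.2,0,0,0,0,0],[-1,0.3,0,0,0,0,0],[-1,0.3,0,0,0,0,0]]]';python3 -m handwheel '[[[-1,0.1,0,0,0,0,0],[-1,0.2,0,0,0,0,0],[-1,0.2,0,0,0,0,0]]]';python3 -m handwheel '[[[-1,0.1,0,0,0,0,0],[-1,0.1,0,0,0,0,0]]]'
```

```text
time_s: 12.85
eef_pos: [0.4868, 0.0942, 0.0448]
eef_rot: [0.0, 0.812, 0.584, -0.0]
wrist_force: [-1.8, -5.4, 2.9]
opening: -0.001
grasp_force: 2.7
time_s: 13.22
eef_pos: [0.4872, 0.0955, 0.0448]
eef_rot: [0.0, 0.812, 0.584, -0.001]
wrist_force: [-2.9, -9.1, 4.6]
opening: -0.002
grasp_force: 4.6
time_s: 13.48
eef_pos: [0.4872, 0.0955, 0.0448]
eef_rot: [0.001, 0.812, 0.584, -0.002]
wrist_force: [-5.0, -13.4, 5.6]
opening: 0.003
grasp_force: 7.2
```

The TCP stalled and the force is rising, so the jaws are snug. One more small push, then back off and look.

```bash
python3 -m handwheel '[[[-1,0.1,0,0,0,0,0],[-1,0.1,0,0,0,0,0],[-1,0.1,0,0,0,0,0]]]'; python3 -m handwheel '[[[-1,-0.5,0,0,0,0,0],[-1,-2,0,0,0,0,0],[-1,-3,0,0,0,0,0],[-1,-3,0,0,0,0,0],[-1,-3,0,-5,0,0,0],[-1,-3,0,-11,0,0,0],[-1,-3,0,-14,0,0,0],[-1,-3,0,-14,0,0,0],[-1,-3,0,-14,0,0,0]]]'; python3 - <<'E'
from h import *
s=st();c=save('wrist');P=wcloud(c,s);cv2.imwrite('pics/w4.png',c['frame'])
x=hexfit(P,np.array([.5095,.1595]),.014)
C=np.array([.5005,.134]);Y=np.array([.3173,.9483]);X=np.array([.9483,-.3173])
print('vise xy',(x[:2]-C)@X,(x[:2]-C)@Y)
Q=P.reshape(-1,3);Q=Q[np.isfinite(Q).all(1)];r=(Q[:,:2]-C);a,b=r@X,r@Y
m=(np.abs(a)<.028)&(b>-.08)&(b<.08)&(np.abs(Q[:,2]-.032)<.004)&(np.abs(a)>.021);h=np.histogram(b[m]*1000,bins=np.arange(-40,75,2));print(list(zip(h[1].astype(int),h[0])))
E
```

```text
time_s: 13.85
eef_pos: [0.4872, 0.0955, 0.0448]
eef_rot: [0.001, 0.812, 0.584, -0.003]
wrist_force: [-6.2, -18.4, 8.7]
opening: 0.0
grasp_force: 9.7
time_s: 14.98
eef_pos: [0.4779, 0.0702, 0.1838]
eef_rot: [-0.001, 0.812, 0.584, -0.0]
wrist_force: [-0.3, 1.0, 0.0]
opening: 0.002
grasp_force: 0.0
hex [ 0.5096  0.1607 12.002 ] mod60 12.0 cost 1374.55 2072 1488 barrel [0.50918893 0.16030668] 468
vise xy 0.0001178194947964909 0.02821444825848538
[(np.int64(-40), np.int64(0)), (np.int64(-38), np.int64(0)), (np.int64(-36), np.int64(0)), (np.int64(-34), np.int64(0)), (np.int64(-32), np.int64(0)), (np.int64(-30), np.int64(29)), (np.int64(-28), np.int64(28)), (np.int64(-26), np.int64(28)), (np.int64(-24), np.int64(28)), (np.int64(-22), np.int64(28)), (np.int64(-20), np.int64(30)), (np.int64(-18), np.int64(34)), (np.int64(-16), np.int64(33)), (np.int64(-14), np.int64(28)), (np.int64(-12), np.int64(28)), (np.int64(-10), np.int64(27)), (np.int64(-8), np.int64(28)), (np.int64(-6), np.int64(28)), (np.int64(-4), np.int64(28)), (np.int64(-2), np.int64(28)), (np.int64(0), np.int64(28)), (np.int64(2),
[... 344 characters left out ...]
(26), np.int64(0)), (np.int64(28), np.int64(0)), (np.int64(30), np.int64(0)), (np.int64(32), np.int64(0)), (np.int64(34), np.int64(0)), (np.int64(36), np.int64(0)), (np.int64(38), np.int64(0)), (np.int64(40), np.int64(0)), (np.int64(42), np.int64(0)), (np.int64(44), np.int64(13)), (np.int64(46), np.int64(28)), (np.int64(48), np.int64(29)), (np.int64(50), np.int64(29)), (np.int64(52), np.int64(28)), (np.int64(54), np.int64(30)), (np.int64(56), np.int64(26)), (np.int64(58), np.int64(28)), (np.int64(60), np.int64(31)), (np.int64(62), np.int64(26)), (np.int64(64), np.int64(27)), (np.int64(66), np.int64(31)), (np.int64(68), np.int64(26)), (np.int64(70), np.int64(11)), (np.int64(72), np.int64(0))]
```

View pics/w4.png

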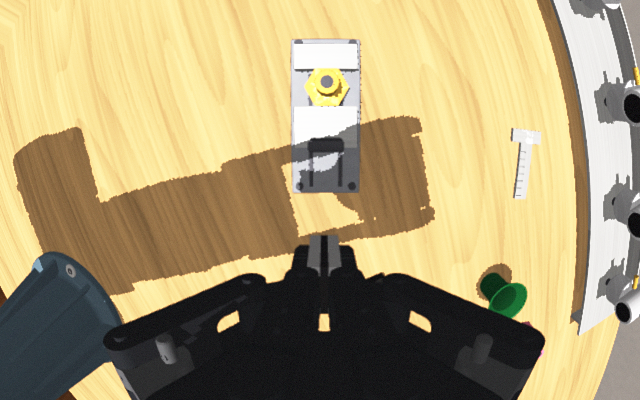

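The holder at (327,87) is upright and square, snug between both jaws. The measured gap is about 35–36 mm and the robot is clear, so I'll hand in.

```bash
python3 -c "
from bench import ctrl
print(ctrl.hand_in())"
```

```text
the job is handed in; nothing more can be done
None
```

The hex-based brass holder stands upright and square on the vise bed, snug between the two jaws (measured gap about 35–36 mm), the arm is clear of everything, and the job was handed in at about 15 s; no verdict came back.

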